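Make up a casting kit and a soldering kit at the maker's bench

TASK

Make up two kits from the stock on the bench: in the green tray the casting kit, with the yellow bottle and the blue bottle in the two end compartments (either way round) and the pink mixing cup in the middle one between them; in the red tray the soldering kit, with the solder spool (black flanges) in one compartment and the flux tin with the turquoise lid in the other. Each thing must end standing upright, right way up, flat on the floor of its compartment; set things down rather than dropping them. Leave the white spool of copper wire, the purple cup and the white dish where they are.

Things in the scene. Friction and masses are not known exactly. Their poses are not given: they have to be found in the camera images.
- yellow_bottle_center (a point): Yellow plastic screw-cap bottle with a paper label band, standing upright on the bench: 88 mm high, body 46 mm in diameter up to 62 mm, then a yellow cap 36 mm in diameter; about 150 g, closed and stiff. Point: on its vertical axis, half-way up, 44 mm above its underside; z axis up along the thing.
- blue_bottle_center (a point): Blue plastic screw-cap bottle with a paper label band, standing upright on the bench: 88 mm high, body 46 mm in diameter up to 62 mm, then a blue cap 36 mm in diameter; about 150 g, closed and stiff. Point: on its vertical axis, half-way up, 44 mm above its underside; z axis up along the thing.
- mix_cup_center (a point): Small pink open mixing cup of stiff plastic, standing mouth up: 60 mm high, 47 mm in diameter at the foot and 49 mm at the rim, wall 3 mm, about 40 g. Point: on its vertical axis, half-way up, 30 mm above its underside; z axis up along the thing.
- solder_spool_center (a point): Spool of silvery solder with black flanges, standing on its flange: 44 mm high, flanges 50 mm in diameter and 6 mm thick, winding between them 47 mm; its top shows a silvery disc in a black ring; about 160 g. Point: on its vertical axis, half-way up, 22 mm above its underside; z axis up along the thing.
- flux_tin_center (a point): Round silver-coloured flux tin with a turquoise lid, closed, lying flat lid up: 36 mm high, 47 mm in diameter, lid (top 12 mm) 49 mm; about 80 g. Point: on its vertical axis, half-way up, 18 mm above its underside; z axis up along the thing.
- casting_tray: Green low open tray, fixed to the bench: 230 mm long (along its y axis) by 128 mm wide (along its x axis), three compartments in a row along y, each 72 mm (y) by 120 mm (x) inside, centred at x = 0 and y = -75, 0 and +75 mm. Floor 3 mm thick; outer walls 4 mm and dividers 3 mm thick, their tops 12 mm above the bench. Origin: centre of its underside, on the bench; z up.
- solder_tray: Red low open tray, fixed to the bench: 155 mm long (along its y axis) by 128 mm wide (along its x axis), two compartments in a row along y, each 72 mm (y) by 120 mm (x) inside, centred at x = 0 and y = -37.5 and +37.5 mm. Floor 3 mm thick; outer walls 4 mm and dividers 3 mm thick, their tops 12 mm above the bench. Origin: centre of its underside, on the bench; z up.
- wire_spool: Bystander: spool of copper wire with white flanges, same size as the solder spool (50 mm in diameter, 44 mm high), standing among the stock. Origin: centre of its underside.
- purple_cup: Bystander: loose purple cup, 95 mm high, 76 mm in diameter at the rim. Origin: centre of its underside.
- white_dish: Bystander: loose white ceramic dish, 45 mm high, 90 mm in diameter at the rim. Origin: centre of its underside.
Mind the look-alikes: they are no part of the job. What is meant by the part that bears yellow_bottle_center is not grey, and is the smaller of those in its own colour.

How it is judged (in metres and radians):
At the end, for the whole second after the job is handed in: Bottles in opposite end cells of the green tray, cup in its middle cell; spool and tin one in each cell of the red tray. All released, at rest, upright within 0.1 rad, on the floor (4 mm), centre within 15 mm of the cell's centre along the row, 38 mm across ((((x of yellow_bottle_center in the frame of casting_tray between -0.038 and 0.038 m and y of yellow_bottle_center in the frame of casting_tray between 0.06 and 0.09 m) and (x of blue_bottle_center in the frame of casting_tray between -0.038 and 0.038 m and y of blue_bottle_center in the frame of casting_tray between -0.09 and -0.06 m)) or ((x of yellow_bottle_center in the frame of casting_tray between -0.038 and 0.038 m and y of yellow_bottle_center in the frame of casting_tray between -0.09 and -0.06 m) and (x of blue_bottle_center in the frame of casting_tray between -0.038 and 0.038 m and y of blue_bottle_center in the frame of casting_tray between 0.06 and 0.09 m))) and x of mix_cup_center in the frame of casting_tray between -0.038 and 0.038 m and y of mix_cup_center in the frame of casting_tray between -0.015 and 0.015 m and (((x of solder_spool_center in the frame of solder_tray between -0.038 and 0.038 m and y of solder_spool_center in the frame of solder_tray between 0.0225 and 0.0525 m) and (x of flux_tin_center in the frame of solder_tray between -0.038 and 0.038 m and y of flux_tin_center in the frame of solder_tray between -0.0525 and -0.0225 m)) or ((x of solder_spool_center in the frame of solder_tray between -0.038 and 0.038 m and y of solder_spool_center in the frame of solder_tray between -0.0525 and -0.0225 m) and (x of flux_tin_center in the frame of solder_tray between -0.038 and 0.038 m and y of flux_tin_center in the frame of solder_tray between 0.0225 and 0.0525 m))) and z of yellow_bottle_center in the frame of casting_tray between 0.043 and 0.051 m and angle between each of yellow_bottle_center, blue_bottle_center, mix_cup_center, solder_spool_center, flux_tin_center's own z axis and vertical below 0.1 rad and linear speed of each of yellow_bottle, blue_bottle, mix_cup, solder_spool, flux_tin below 0.02 m/s and angular speed of each of yellow_bottle, blue_bottle, mix_cup, solder_spool, flux_tin below 0.2 rad/s and z of blue_bottle_center in the frame of casting_tray between 0.043 and 0.051 m and z of mix_cup_center in the frame of casting_tray between 0.029 and 0.037 m and z of solder_spool_center in the frame of solder_tray between 0.021 and 0.029 m and z of flux_tin_center in the frame of solder_tray between 0.017 and 0.025 m); the robot touches nothing.
It fails at once if the white spool of copper wire is pushed, taken or knocked over (moved more than 15 mm) (distance of wire_spool from where it was at the start of the episode above 0.015 m).
It fails at once if the purple cup is pushed, taken or knocked over (moved more than 15 mm) (distance of purple_cup from where it was at the start of the episode above 0.015 m).
It fails at once if the white dish is pushed, taken or knocked over (moved more than 15 mm) (distance of white_dish from where it was at the start of the episode above 0.015 m).
It fails at once if a thing is dropped (falls free from more than about 35 mm up) ((height (world z) of yellow_bottle_center above 0.077 m and contact force between yellow_bottle and the fingers below 0.02 N and linear speed of yellow_bottle above 0.3 m/s) or (height (world z) of blue_bottle_center above 0.077 m and contact force between blue_bottle and the fingers below 0.02 N and linear speed of blue_bottle above 0.3 m/s) or (height (world z) of mix_cup_center above 0.063 m and contact force between mix_cup and the fingers below 0.02 N and linear speed of mix_cup above 0.3 m/s) or (height (world z) of solder_spool_center above 0.055 m and contact force between solder_spool and the fingers below 0.02 N and linear speed of solder_spool above 0.3 m/s) or (height (world z) of flux_tin_center above 0.051 m and contact force between flux_tin and the fingers below 0.02 N and linear speed of flux_tin above 0.3 m/s)).
It also fails if it takes over 128 s, if anything falls off the work surface, if the arm or the gripper's body presses on something with over 40 N, if the wrist force passes 120 N, or if a joint passes its speed limit or range.

ROBOT

A 6-joint arm with a two-finger parallel gripper is mounted at the origin on the work surface. World frame = base frame: x ahead of the robot, y to its left, z up, the work surface at z = 0. Lengths are in mm, angles in rad, forces in N, time in s.
With the tool pointing down it reaches from about 375 to 825 mm from the base axis. Payload 5.5 kg.
Tool frame: the origin (TCP) lies midway between the tips of the shut fingers; the grasp point (between the pads) lies 19 mm behind it; z points along the fingers, y is the line along which they close (so a half turn about z gives the same grasp; the last joint's range is limited). The gripper opens to 85 mm and grips with 20 to 120 N. Pads are 22 mm wide; open, the fingers measure 114 mm over their backs; the gripper's body (76 mm by 85 mm) begins 54 mm behind the grasp point. The pads swing forward as they close: fully open they stand 13 mm farther back than shut.
Start: joints at [-1.324, 0.314, -0.047, 1.21, 0, 1.571], TCP at [146.578, -581.816, 231.299] pointing down, gripper open.
Joint ranges: [-2.67, 2.67], [-0.69, 1.73], [-1.03, 1.25], [-2.08, 2.16], [-1.42, 1.45], [-3.14, 3.14]. Speed limits (rad/s): [2.39, 2.39, 3.01, 3.14, 3.14, 3.14].

INTERFACE

Orientations are given as a unit quaternion [w, x, y, z].
In Python, from rig import r gives the robot as it stands.
- The arm moves only by the tool move_arm, never from a script. Its argument "commands" is a list of rows, each a list of 2 entries, a list of its own where there are three numbers: the shift along the tool's x, y, z in mm, then the turn, a rotation vector about the tool's x, y, z in rad. In form: [[[x, y, z], [ax, ay, az]], ...]. A call has 1 to 5 rows; each row shifts and turns the commanded pose from where the row before left it, along the tool's axes as they then stand; what a row does not reach is not made up. A row lasts 1/10 s, in which the tool goes at most 50 mm and 8.59 degrees, less where a joint would pass 70% of its speed; a pose out of reach is approached as far as the arm can. A call with a gripper value outside its range is refused whole. "claw" is the closure, from 0 (fully open) to 1 (shut), set as the call begins (left out, the last holds). The fingers move at their own pace and stop on an object; the grip force is fixed at half the most. Time passes only in rows, so rows that do not move let the fingers close. It gives the time, the measured TCP pose, the force, the opening and the grip force at its end, in the units of the state.
- r.state(): the state, without advancing time (a new reading comes with each control period).
- r.capture(name): name is "scene" or "top"; returns the picture (400x640x3 uint8, red, green, blue); there is no depth.
- r.camera_info(name): a dict with "intrinsics" (3x3 intrinsics, pixels), "extrinsics" (4x4, takes a point from camera to world coordinates). Camera axes: x right, y down, z forward; pixel columns grow to the right and rows downward; lengths in mm; the calibration is good to about 2 mm. A picture is of the moment at which its call begins. camera_info takes no time and is no camera call.
- r.job_done(): hands the job in; it is judged then, once.
The state is a dict: "time": time; "joints": joint angles; "dq": joint speeds; "tau": joint torques, N m; "tcp_pos": TCP position; "orientation": TCP orientation; "wrist_force": force on the tool from outside, world axes, zero at the start; "moment": the same for the moment, N m; "width": finger opening in mm; "finger_force": force on a finger pad.
Only numpy, scipy, OpenCV 4.12 (cv2) and the standard library are available. Lean on these libraries where they do the work, as an engineer would, in place of code of your own. Each camera call takes 0.05 s, during which the arm holds its last target. There are 200 camera calls.

## Working session

There is one attempt and no reset: what is moved stays moved. The work goes in short steps, Python scripts to look and compute and a tool call to move; the robot and the scene stay as the last step left them, time stands still between calls to the robot, and variables do not carry over. Pictures are saved under pics/ and viewed, at most 14 in all, crops included, and the job is handed in when it is done.

Besides the shell and the picture viewer there is one more tool, called after "Emit:" as name(argument=value, ...) on one line, values as JSON. move_arm: Moves the arm, as the interface text tells. Its arguments: {"type":"object","properties":{"commands":{"type":"array","items":{"type":"array"}},"claw":{"type":"number"}},"required":["commands"]}

```bash
mkdir -p pics
python3 - <<'E'
from rig import r
import cv2
for n in("scene","top"):
    i=r.capture(n); cv2.imwrite(f"pics/{n}0.png",i[:,:,::-1])
    c=r.camera_info(n); print(n,c["intrinsics"],c["extrinsics"])
print(r.state())
E
```

```text
scene [[401.92482162   0.         317.34715418]
 [  0.         401.92482162 200.79421066]
 [  0.           0.           1.        ]] [[ 4.55896476e-01  6.35520321e-01 -6.23115017e-01  1.18636680e+03]
 [ 8.90016018e-01 -3.29823318e-01  3.14782569e-01 -3.40699785e+02]
 [-5.46714304e-03 -6.98090610e-01 -7.15988555e-01  8.63588641e+02]
 [ 0.00000000e+00  0.00000000e+00  0.00000000e+00  1.00000000e+00]]
top [[363.7230269    0.         310.60305851]
 [  0.         363.7230269  196.76849154]
 [  0.           0.           1.        ]] [[ 1.37781439e-02 -9.96508964e-01  8.23410439e-02  4.18812028e+02]
 [-9.99882974e-01 -1.42785886e-02 -5.49191496e-03  1.67052986e+01]
 [ 6.64845638e-03 -8.22557394e-02 -9.96589078e-01  1.05203310e+03]
 [ 0.00000000e+00  0.00000000e+00  0.00000000e+00  1.00000000e+00]]
{'time': 0.1, 'joints': array([-1.32402136e+00,  3.14170389e-01, -4.79500311e-02,  1.21017990e+00,
        1.58337496e-05,  1.57082274e+00]), 'dq': array([-0.0010877 , -0.0006998 ,  0.0036617 ,  0.00097367,  0.00138313,
       -0.00051798]), 'tau': array([ 2.25618201e-04, -5.40768170e+01,  3.40540731e+01,  1.11200247e-02,
        5.33203638e-05, -1.21070011e-05]), 'tcp_pos': array([ 146.45054706, -581.34046695,  230.5244629 ]), 'orientation': array([-7.47251424e-04,  9.92398763e-01,  1.23061488e-01, -8.47047289e-05]), 'wrist_force': array([ 0.0430137 , -0.00728249,  0.38213809]), 'moment': array([ 0.00803844,  0.00160369, -0.02822829]), 'finger_force': 0.0, 'width': 85.55564226228805}
```

View pics/top0.png

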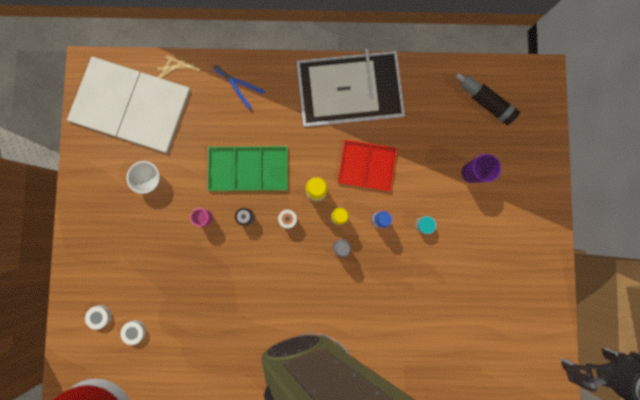

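View pics/scene0.png

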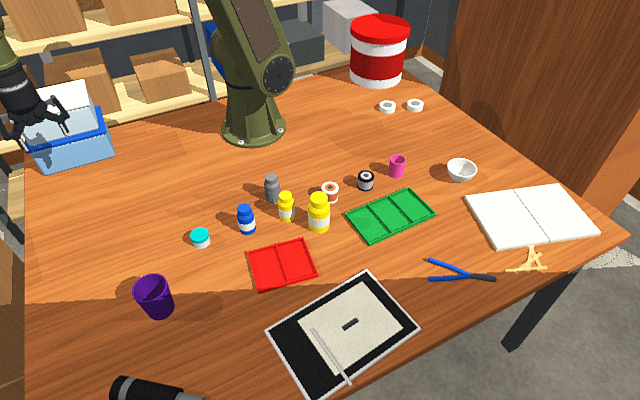

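The top view shows, left to right: mixing cup (201,217), solder spool (244,216), white wire spool (288,218), large yellow look-alike (317,188), small yellow (340,216), grey look-alike (343,248), blue (383,219) and flux tin (427,225). The green tray is at (248,170) and the red one at (368,166).

```bash
cat > h.py <<'E'
from rig import r
import cv2,numpy as np
def ray(cam,uv,z):
    c=r.camera_info(cam);K=np.array(c["intrinsics"]);T=np.array(c["extrinsics"])
    d=T[:3,:3]@np.linalg.solve(K,[uv[0],uv[1],1]);o=T[:3,3];return o+d*(z-o[2])/d[2]
def px(cam,p):
    c=r.camera_info(cam);K=np.array(c["intrinsics"]);T=np.array(c["extrinsics"])
    q=K@(T[:3,:3].T@(np.array(p,float)-T[:3,3]));return q[:2]/q[2]
def tray(img,cam,lo,hi):
    h=cv2.cvtColor(img,cv2.COLOR_RGB2HSV);m=cv2.inRange(h,lo,hi)
    cs,_=cv2.findContours(m,0,1);return cs
E
python3 - <<'E'
from h import *
img=cv2.imread("pics/top0.png")[:,:,::-1].copy()
h=cv2.cvtColor(img,cv2.COLOR_RGB2HSV)
for n,lo,hi in(("green",(50,100,40),(75,255,255)),("red",(0,220,120),(5,255,255)),("red2",(175,200,120),(180,255,255))):
    for c in cv2.findContours(cv2.inRange(h,lo,hi),0,1)[0]:
        if cv2.contourArea(c)<300: continue
        w=np.array([ray("top",p[0],12)[:2] for p in c],np.float32)
        print(n,cv2.minAreaRect(w),cv2.boundingRect(c))
# blobs
for n,lo,hi,z in(("yel",(22,150,60),(34,255,255),88),("blue",(108,120,50),(125,255,255),88),("pink",(150,100,50),(172,255,255),60),("teal",(82,120,60),(100,255,255),36)):
    for c in cv2.findContours(cv2.inRange(h,lo,hi),0,1)[0]:
        if cv2.contourArea(c)<60: continue
        print(n,cv2.boundingRect(c),cv2.minEnclosingCircle(c),ray("top",cv2.minEnclosingCircle(c)[0],z)[:2])
cv2.imwrite("pics/c1.png",cv2.resize(img[140:270,180:450],(0,0),fx=2.9,fy=2.9,interpolation=cv2.INTER_CUBIC)[:,:,::-1])
E
```

```text
green ((584.6744995117188, 195.588134765625), (125.26179504394531, 224.94789123535156), 1.1081321239471436) (208, 147, 79, 44)
red ((598.9534912109375, -151.69850158691406), (148.9993438720703, 124.63546752929688), 81.07610321044922) (341, 142, 54, 49)
yel (331, 208, 18, 17) ((339.5, 215.5), 8.746527671813965) [449.76381573 -65.85466589]
yel (305, 177, 22, 23) ((316.2901306152344, 187.6851806640625), 11.339337348937988) [522.97016545  -3.42905187]
blue (375, 212, 16, 15) ((382.5, 219.0), 7.762187480926514) [ 442.09203432 -179.90857708]
blue (230, 78, 33, 30) ((244.267333984375, 89.76502227783203), 17.87305450439453) [788.13641398 195.9926791 ]
pink (191, 209, 21, 17) ((201.0, 217.5), 10.30786418914795) [439.96232579 308.39365635]
teal (419, 217, 16, 16) ((426.369873046875, 224.92465209960938), 8.349811553955078) [ 428.54317996 -313.06864168]
```

View pics/c1.png

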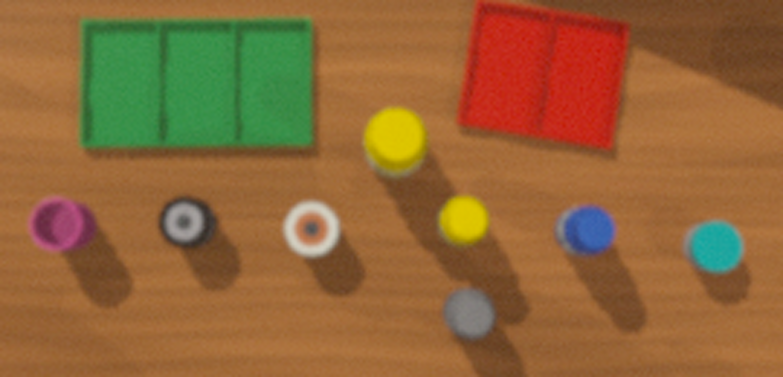

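The crop confirms the layout, with rim and cap centres readable: cup (55,224), solder spool (184,221), yellow (464,219), blue (589,229), tin (716,246). Next I convert these to world positions and cross-check them in the scene view.

Run:
```python
from h import *
T={"cup":(55.5,224,60),"spool":(184.5,221,44),"wire":(312,229,44),"yel":(464,219,88),"blue":(589,229,88),"tin":(716,246,36),"grey":(470,313,88)}
s=cv2.imread("pics/scene0.png")
for n,(u,v,z) in T.items():
    p=ray("top",(180-.5+(u+.5)/2.9,140-.5+(v+.5)/2.9),z);print(n,p.round(1))
    for zz in(0,z): cv2.circle(s,tuple(int(round(k)) for k in px("scene",(p[0],p[1],zz))),1,(255,0,255) if n!="cup" else (0,255,0),-1)
for c,a,L in(((584.7,195.6),1.1,(-75,0,75)),((599,-151.7),-8.9,(-37.5,37.5))):
    a=np.radians(a)
    for l in L:
        q=np.array([c[0]-l*np.sin(a),c[1]+l*np.cos(a),3]);print(q.round(1));cv2.circle(s,tuple(int(round(k)) for k in px("scene",q)),1,(0,0,0),-1)
cv2.imwrite("pics/c2.png",cv2.resize(s[130:310,170:450],(0,0),fx=2.8,fy=2.8,interpolation=cv2.INTER_NEAREST))
```

```text
cup [441.5 314.4  60. ]
spool [446.4 196.6  44. ]
wire [440.5  74.9  44. ]
yel [450.6 -66.3  88. ]
blue [ 443.1 -180.6   88. ]
tin [ 429.7 -313.6   36. ]
grey [365.5 -72.4  88. ]
[586.1 120.6   3. ]
[584.7 195.6   3. ]
[583.3 270.6   3. ]
[ 593.2 -188.7    3. ]
[ 604.8 -114.7    3. ]
```

View pics/c2.png

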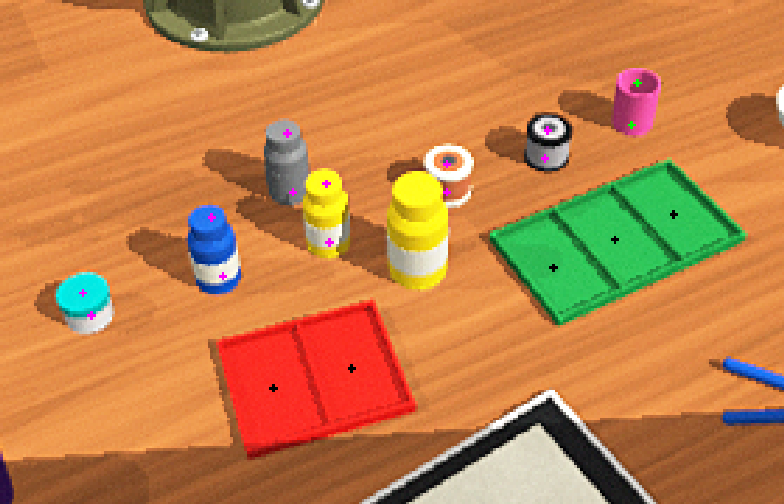

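Both cameras agree to within a few mm. I turn the tool so its y lies along world x.

Emit:
move_arm(commands=[[[0,0,0],[0,0,-0.1471]],[[0,0,0],[0,0,-0.1471]],[[0,0,0],[0,0,-0.1471]],[[0,0,0],[0,0,-0.1471]],[[0,0,0],[0,0,-0.1471]]], claw=0.2)

```text
time: 0.6
tcp_pos: [146.5, -581.5, 230.8]
orientation: [-0.001, 0.88, 0.474, 0.0]
wrist_force: [-0.2, 0.5, 0.9]
width: 68.4
finger_force: 0.0
```

Emit:
move_arm(commands=[[[0,0,0],[0,0,-0.1471]],[[0,0,0],[0,0,-0.1471]],[[0,0,0],[0,0,-0.1471]],[[0,0,0],[0,0,-0.1471]],[[0,0,0],[0,0,0]]])

```text
time: 1.1
tcp_pos: [146.5, -581.5, 230.8]
orientation: [-0.0, 0.707, 0.707, 0.0]
wrist_force: [0.2, 0.2, 0.2]
width: 68.3
finger_force: 0.0
```

Emit:
move_arm(commands=[[[30,32,0],[0,0,0]],[[30,32,0],[0,0,0]],[[30,32,0],[0,0,0]],[[30,32,0],[0,0,0]],[[30,32,0],[0,0,0]]])

```text
time: 1.6
tcp_pos: [307.5, -430.4, 231.1]
orientation: [-0.0, 0.709, 0.705, 0.0]
wrist_force: [0.6, -0.1, -0.1]
width: 68.2
finger_force: 0.0
```

Emit:
move_arm(commands=[[[29.2,30.6,0],[0,0,0]],[[29.2,30.6,0],[0,0,0]],[[29.2,30.6,0],[0,0,0]],[[29.2,30.6,0],[0,0,0]],[[0,0,0],[0,0,0]]])

```text
time: 2.1
tcp_pos: [432.0, -311.8, 231.1]
orientation: [-0.0, 0.706, 0.708, 0.001]
wrist_force: [-0.2, -0.3, 0.6]
width: 68.3
finger_force: 0.0
```

Emit:
move_arm(commands=[[[0,0,45],[0,0,0]],[[0,0,45],[0,0,0]],[[0,0,45],[0,0,0]],[[0,0,20],[0,0,0]],[[0,0,0],[0,0,0]]])

```text
time: 2.6
tcp_pos: [425.9, -313.5, 72.9]
orientation: [-0.003, 0.708, 0.706, -0.001]
wrist_force: [-1.1, -0.7, 0.1]
width: 68.4
finger_force: 0.0
```

Run:
```python
from h import *
a=r.capture("top")[180:280,370:480];b=r.capture("scene")[170:270,140:250]
cv2.imwrite("pics/d1.png",cv2.resize(np.hstack([a,b[:100,:110]]),(0,0),fx=3.6,fy=3.6)[:,:,::-1])
```

```text
(no output)
```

View pics/d1.png

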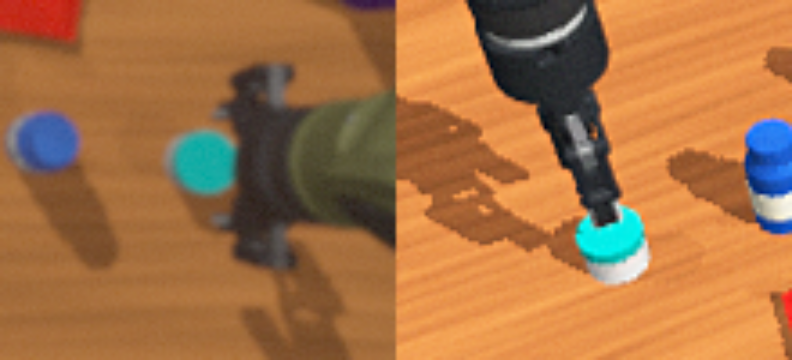

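In the crop the fingers straddle the tin, with the tips at rows 108 and 220 and the tin at row 160. Descending to grip it.

Emit:
move_arm(commands=[[[0,0,20],[0,0,0]],[[0,0,20],[0,0,0]],[[0,0,20],[0,0,0]],[[0,0,10],[0,0,0]],[[0,0,0],[0,0,0]]])

```text
time: 3.2
tcp_pos: [429.1, -315.3, 6.6]
orientation: [-0.0, 0.707, 0.707, -0.0]
wrist_force: [0.2, -0.1, -0.4]
width: 68.2
finger_force: 0.0
```

Emit:
move_arm(commands=[[[0,0,0],[0,0,0]],[[0,0,0],[0,0,0]],[[0,0,0],[0,0,0]],[[0,0,0],[0,0,0]],[[0,0,0],[0,0,0]]], claw=1)

```text
time: 3.7
tcp_pos: [430.1, -316.0, 8.1]
orientation: [0.001, 0.707, 0.707, 0.0]
wrist_force: [-1.6, 0.6, 5.2]
width: 46.9
finger_force: 60.9
```

Emit:
move_arm(commands=[[[0,0,-10],[0,0,0]],[[0,0,-30],[0,0,0]],[[0,0,-40],[0,0,0]],[[0,0,-20],[0,0,0]],[[0,0,0],[0,0,0]]])

```text
time: 4.2
tcp_pos: [431.5, -316.8, 110.8]
orientation: [0.004, 0.707, 0.707, 0.001]
wrist_force: [0.5, -0.1, -0.8]
width: 47.1
finger_force: 61.7
```

Emit:
move_arm(commands=[[[25.4,32.4,0],[0,0,0]],[[25.4,32.4,0],[0,0,0]],[[25.4,32.4,0],[0,0,0]],[[25.4,32.4,0],[0,0,0]],[[25.4,32.4,0],[0,0,0]]])

```text
time: 4.7
tcp_pos: [591.6, -186.7, 105.8]
orientation: [-0.0, 0.707, 0.707, -0.0]
wrist_force: [1.0, -1.4, 0.4]
width: 47.3
finger_force: 61.8
```

Emit:
move_arm(commands=[[[0,0,0],[0,0,0]],[[0,0,30],[0,0,0]],[[0,0,30],[0,0,0]],[[0,0,10],[0,0,0]],[[0,0,0],[0,0,0]]])

```text
time: 5.2
tcp_pos: [588.6, -187.8, 34.3]
orientation: [-0.002, 0.707, 0.707, -0.001]
wrist_force: [0.3, 0.5, -0.8]
width: 46.9
finger_force: 61.9
```

Emit:
move_arm(commands=[[[0,0,12],[0,0,0]],[[0,0,7],[0,0,0]],[[0,0,3],[0,0,0]],[[0,0,2],[0,0,0]],[[0,0,0],[0,0,0]]])

```text
time: 5.7
tcp_pos: [591.1, -188.1, 12.4]
orientation: [0.0, 0.707, 0.707, 0.0]
wrist_force: [0.0, -0.6, 0.0]
width: 47.2
finger_force: 61.9
```

Emit:
move_arm(commands=[[[0,0,0],[0,0,0]],[[0,0,0],[0,0,0]],[[0,0,0],[0,0,0]]])

```text
time: 6.0
tcp_pos: [591.2, -188.1, 12.6]
orientation: [0.0, 0.707, 0.707, 0.0]
wrist_force: [0.7, 0.6, -0.1]
width: 47.1
finger_force: 61.9
```

Lowering in small steps until contact shows.

Emit:
move_arm(commands=[[[0,0,1],[0,0,0]],[[0,0,1],[0,0,0]],[[0,0,0],[0,0,0]]])

```text
time: 6.3
tcp_pos: [591.2, -188.1, 11.1]
orientation: [0.0, 0.707, 0.707, 0.0]
wrist_force: [-1.6, 1.8, 6.6]
width: 46.9
finger_force: 62.5
```

Emit:
move_arm(commands=[[[0,0,1],[0,0,0]],[[0,0,0],[0,0,0]],[[0,0,0],[0,0,0]]])

```text
time: 6.6
tcp_pos: [591.2, -188.1, 11.1]
orientation: [0.0, 0.707, 0.707, 0.0]
wrist_force: [-4.5, 1.4, 13.2]
width: 47.4
finger_force: 63.1
```

Emit:
move_arm(commands=[[[0,0,-1],[0,0,0]],[[0,0,0],[0,0,0]],[[0,0,0],[0,0,0]],[[0,0,0],[0,0,0]],[[0,0,0],[0,0,0]]], claw=0.2)

```text
time: 7.1
tcp_pos: [590.9, -188.0, 10.0]
orientation: [-0.0, 0.707, 0.707, -0.0]
wrist_force: [-0.2, -0.4, -0.4]
width: 68.4
finger_force: 0.0
```

Emit:
move_arm(commands=[[[0,0,-20],[0,0,0]],[[0,0,-40],[0,0,0]],[[0,0,-40],[0,0,0]],[[0,0,-40],[0,0,0]],[[0,0,0],[0,0,0]]])

```text
time: 7.6
tcp_pos: [594.8, -189.3, 156.6]
orientation: [0.004, 0.707, 0.707, 0.002]
wrist_force: [1.3, -0.6, -0.6]
width: 68.4
finger_force: 0.0
```

Emit:
move_arm(commands=[[[2,-37,0],[0,0,0]],[[2,-37,0],[0,0,0]],[[2,-37,0],[0,0,0]],[[1.5,-37,0],[0,0,0]],[[0,0,0],[0,0,0]]])

```text
time: 8.1
tcp_pos: [437.6, -179.4, 149.1]
orientation: [-0.002, 0.708, 0.707, -0.001]
wrist_force: [0.0, -0.2, -0.4]
width: 68.3
finger_force: 0.0
```

Emit:
move_arm(commands=[[[0,0,0],[0,0,0]],[[0,0,35],[0,0,0]],[[0,0,40],[0,0,0]],[[0,0,35],[0,0,0]],[[0,0,14],[0,0,0]]])

```text
time: 8.6
tcp_pos: [442.2, -179.8, 23.0]
orientation: [-0.002, 0.707, 0.707, -0.001]
wrist_force: [-0.7, 0.4, 0.5]
width: 68.2
finger_force: 0.0
```

Emit:
move_arm(commands=[[[0,0,0],[0,0,0]],[[0,0,0],[0,0,0]],[[0,0,0],[0,0,0]]])

```text
time: 8.9
tcp_pos: [444.7, -181.1, 27.4]
orientation: [0.001, 0.707, 0.707, 0.0]
wrist_force: [-0.2, 0.0, 0.2]
width: 68.3
finger_force: 0.0
```

Emit:
move_arm(commands=[[[0,0,0],[0,0,0]],[[0,0,0],[0,0,0]],[[0,0,0],[0,0,0]],[[0,0,0],[0,0,0]],[[0,0,0],[0,0,0]]], claw=1)

```text
time: 9.4
tcp_pos: [444.0, -181.0, 27.7]
orientation: [0.001, 0.707, 0.707, 0.0]
wrist_force: [-0.7, 0.4, 6.2]
width: 44.8
finger_force: 60.7
```

Emit:
move_arm(commands=[[[0,0,-20],[0,0,0]],[[0,0,-40],[0,0,0]],[[0,0,-45],[0,0,0]],[[0,0,-45],[0,0,0]],[[0,0,-22],[0,0,0]]])

```text
time: 9.9
tcp_pos: [444.7, -181.2, 202.9]
orientation: [0.003, 0.707, 0.707, 0.001]
wrist_force: [-0.0, -0.3, -1.1]
width: 44.2
finger_force: 61.9
```

Emit:
move_arm(commands=[[[43,20.3,0],[0,0,0]],[[43,20.3,0],[0,0,0]],[[43,20.3,0],[0,0,0]],[[43,20.3,0],[0,0,0]]])

```text
time: 10.3
tcp_pos: [524.8, -7.0, 199.0]
orientation: [0.0, 0.707, 0.707, 0.0]
wrist_force: [0.4, -0.0, -2.1]
width: 44.7
finger_force: 61.8
```

Emit:
move_arm(commands=[[[43,20.3,0],[0,0,0]],[[43,20.3,0],[0,0,0]],[[43,20.3,0],[0,0,0]],[[0,0,0],[0,0,0]],[[0,0,0],[0,0,0]]])

```text
time: 10.8
tcp_pos: [585.0, 121.3, 198.0]
orientation: [-0.0, 0.706, 0.708, -0.0]
wrist_force: [-0.8, -0.0, -1.2]
width: 44.3
finger_force: 61.9
```

Emit:
move_arm(commands=[[[0,0,40],[0,0,0]],[[0,0,45],[0,0,0]],[[0,0,40],[0,0,0]],[[0,0,25],[0,0,0]],[[0,0,8],[0,0,0]]])

```text
time: 11.3
tcp_pos: [581.9, 118.3, 37.5]
orientation: [-0.001, 0.708, 0.706, -0.002]
wrist_force: [-0.4, 0.4, -1.6]
width: 44.3
finger_force: 61.9
```

Emit:
move_arm(commands=[[[0,0,0],[0,0,0]],[[0,0,3],[0,0,0]],[[0,0,2],[0,0,0]],[[0,0,1],[0,0,0]],[[0,0,0],[0,0,0]]])

```text
time: 11.8
tcp_pos: [585.6, 120.6, 35.0]
orientation: [0.0, 0.707, 0.707, 0.0]
wrist_force: [-0.4, 0.0, -2.3]
width: 44.4
finger_force: 61.9
```

Emit:
move_arm(commands=[[[0,0,2],[0,0,0]],[[0,0,1.5],[0,0,0]],[[0,0,1],[0,0,0]],[[0,0,0],[0,0,0]],[[0,0,0],[0,0,0]]])

```text
time: 12.3
tcp_pos: [585.3, 120.6, 30.7]
orientation: [0.0, 0.707, 0.707, 0.0]
wrist_force: [-2.8, -0.7, 6.2]
width: 44.6
finger_force: 62.8
```

Emit:
move_arm(commands=[[[0,0,-1],[0,0,0]],[[0,0,0],[0,0,0]],[[0,0,0],[0,0,0]],[[0,0,0],[0,0,0]],[[0,0,0],[0,0,0]]], claw=0.2)

```text
time: 12.8
tcp_pos: [585.1, 120.4, 30.7]
orientation: [-0.0, 0.707, 0.707, -0.0]
wrist_force: [0.3, -0.4, 0.2]
width: 68.5
finger_force: 0.0
```

Emit:
move_arm(commands=[[[0,0,-20],[0,0,0]],[[0,0,-40],[0,0,0]],[[0,0,-45],[0,0,0]],[[0,0,-45],[0,0,0]],[[0,0,-20],[0,0,0]]])

```text
time: 13.3
tcp_pos: [587.1, 120.9, 205.6]
orientation: [0.002, 0.707, 0.707, 0.003]
wrist_force: [0.5, -0.1, -0.1]
width: 68.3
finger_force: 0.0
```

Emit:
move_arm(commands=[[[-37.4,-27,0],[0,0,0]],[[-37.4,-27,0],[0,0,0]],[[-37.4,-27,0],[0,0,0]],[[-37.4,-27,0],[0,0,0]],[[-37.4,-27,0],[0,0,0]]])

```text
time: 13.8
tcp_pos: [448.9, -67.7, 200.8]
orientation: [0.0, 0.707, 0.707, 0.0]
wrist_force: [0.5, -1.0, 0.1]
width: 68.3
finger_force: 0.0
```

Emit:
move_arm(commands=[[[0,0,0],[0,0,0]],[[0,0,0],[0,0,0]],[[0,0,0],[0,0,0]]])

```text
time: 14.1
tcp_pos: [450.8, -66.1, 201.0]
orientation: [0.0, 0.707, 0.707, 0.0]
wrist_force: [0.5, 0.3, 0.4]
width: 68.1
finger_force: 0.0
```

Emit:
move_arm(commands=[[[0,0,30],[0,0,0]],[[0,0,40],[0,0,0]],[[0,0,40],[0,0,0]],[[0,0,30],[0,0,0]],[[0,0,20],[0,0,0]]])

```text
time: 14.6
tcp_pos: [449.5, -65.1, 38.3]
orientation: [-0.001, 0.706, 0.708, -0.001]
wrist_force: [-0.1, -0.4, 0.4]
width: 68.8
finger_force: 0.0
```

Emit:
move_arm(commands=[[[0,0,10],[0,0,0]],[[0,0,4],[0,0,0]],[[0,0,0],[0,0,0]],[[0,0,0],[0,0,0]]])

```text
time: 15.0
tcp_pos: [451.3, -66.4, 27.7]
orientation: [0.001, 0.707, 0.707, 0.001]
wrist_force: [-0.4, -0.6, -0.5]
width: 68.3
finger_force: 0.0
```

Emit:
move_arm(commands=[[[0,0,0],[0,0,0]],[[0,0,0],[0,0,0]],[[0,0,0],[0,0,0]],[[0,0,0],[0,0,0]],[[0,0,0],[0,0,0]]], claw=1)

```text
time: 15.5
tcp_pos: [450.9, -66.7, 28.0]
orientation: [0.001, 0.707, 0.707, 0.001]
wrist_force: [-1.4, 0.8, 7.3]
width: 44.3
finger_force: 60.5
```

Emit:
move_arm(commands=[[[0,0,-20],[0,0,0]],[[0,0,-40],[0,0,0]],[[0,0,-45],[0,0,0]],[[0,0,-45],[0,0,0]],[[0,0,-22],[0,0,0]]])

```text
time: 16.0
tcp_pos: [451.8, -66.9, 203.2]
orientation: [0.002, 0.707, 0.707, 0.002]
wrist_force: [0.5, -0.2, -2.3]
width: 44.5
finger_force: 61.9
```

Emit:
move_arm(commands=[[[42.1,16.5,0],[0,0,0]],[[42.1,16.5,0],[0,0,0]],[[42.1,16.5,0],[0,0,0]],[[42.1,16.5,0],[0,0,0]]])

```text
time: 16.4
tcp_pos: [516.6, 103.3, 199.4]
orientation: [0.0, 0.707, 0.707, 0.0]
wrist_force: [1.0, -1.2, -1.2]
width: 44.7
finger_force: 61.8
```

Emit:
move_arm(commands=[[[42.1,16.5,0],[0,0,0]],[[42.1,16.5,0],[0,0,0]],[[42.1,16.5,0],[0,0,0]],[[42.1,16.5,0],[0,0,0]],[[0,0,0],[0,0,0]]])

```text
time: 16.9
tcp_pos: [583.4, 275.3, 198.1]
orientation: [-0.001, 0.706, 0.709, 0.001]
wrist_force: [0.7, -0.7, -0.8]
width: 44.5
finger_force: 62.0
```

Emit:
move_arm(commands=[[[0,0,0],[0,0,0]],[[0,0,30],[0,0,0]],[[0,0,40],[0,0,0]],[[0,0,40],[0,0,0]],[[0,0,30],[0,0,0]]])

```text
time: 17.4
tcp_pos: [580.7, 267.9, 56.9]
orientation: [-0.0, 0.708, 0.706, -0.001]
wrist_force: [-0.4, -0.7, -2.0]
width: 44.3
finger_force: 62.0
```

Emit:
move_arm(commands=[[[0,0,14],[0,0,0]],[[0,0,6],[0,0,0]],[[0,0,4],[0,0,0]],[[0,0,0],[0,0,0]],[[0,0,0],[0,0,0]]])

```text
time: 17.9
tcp_pos: [583.3, 270.6, 36.4]
orientation: [0.0, 0.707, 0.707, 0.001]
wrist_force: [0.2, 0.2, -0.9]
width: 44.9
finger_force: 62.0
```

Emit:
move_arm(commands=[[[0,0,2],[0,0,0]],[[0,0,2],[0,0,0]],[[0,0,1.5],[0,0,0]],[[0,0,0.8],[0,0,0]],[[0,0,0],[0,0,0]]])

```text
time: 18.4
tcp_pos: [582.7, 270.6, 31.1]
orientation: [0.0, 0.707, 0.707, 0.001]
wrist_force: [-5.6, -2.2, 15.2]
width: 44.8
finger_force: 63.7
```

Emit:
move_arm(commands=[[[0,0,-1],[0,0,0]],[[0,0,0],[0,0,0]],[[0,0,0],[0,0,0]],[[0,0,0],[0,0,0]],[[0,0,0],[0,0,0]]], claw=0.2)

```text
time: 18.9
tcp_pos: [582.0, 270.2, 29.2]
orientation: [-0.0, 0.707, 0.707, -0.0]
wrist_force: [-0.2, 0.2, -0.3]
width: 68.3
finger_force: 0.0
```

Emit:
move_arm(commands=[[[0,0,-20],[0,0,0]],[[0,0,-40],[0,0,0]],[[0,0,-40],[0,0,0]],[[0,0,-20],[0,0,0]],[[0,0,0],[0,0,0]]])

```text
time: 19.4
tcp_pos: [584.5, 271.3, 153.5]
orientation: [0.001, 0.707, 0.707, 0.003]
wrist_force: [1.1, 1.3, 0.9]
width: 68.1
finger_force: 0.0
```

Emit:
move_arm(commands=[[[11,-35.4,0],[0,0,0]],[[11,-35.4,0],[0,0,0]],[[11,-35.4,0],[0,0,0]],[[11,-35.4,0],[0,0,0]],[[0,0,0],[0,0,0]]])

```text
time: 19.9
tcp_pos: [435.9, 314.2, 148.1]
orientation: [-0.001, 0.706, 0.708, -0.002]
wrist_force: [0.1, -1.1, -0.1]
width: 67.9
finger_force: 0.0
```

Emit:
move_arm(commands=[[[0,0,0],[0,0,0]],[[0,0,0],[0,0,0]],[[0,0,30],[0,0,0]],[[0,0,25],[0,0,0]],[[0,0,0],[0,0,0]]])

```text
time: 20.4
tcp_pos: [439.4, 312.2, 91.1]
orientation: [-0.0, 0.708, 0.707, -0.003]
wrist_force: [-0.2, -0.4, -0.2]
width: 68.2
finger_force: 0.0
```

Run:
```python
from h import *
a=r.capture("top")[140:240,150:290];b=r.capture("scene")[130:230,330:470]
cv2.imwrite("pics/d2.png",cv2.resize(np.hstack([a,b]),(0,0),fx=2.8,fy=2.8)[:,:,::-1])
```

```text
(no output)
```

View pics/d2.png

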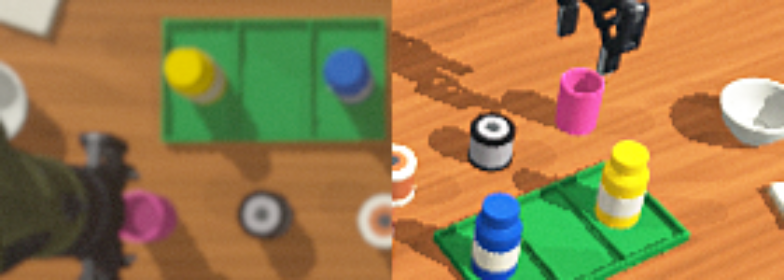

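Both bottles stand in the green tray's end cells. The gripper is above the cup; I check its alignment by projection.

Run:
```python
from h import *
print(r.state()["tcp_pos"])
for x in(475,408):print(px("scene",(x,314,101)))
print("cup foot/rim",px("scene",(441.5,314.4,0)),px("scene",(441.5,314.4,60)),px("top",(441.5,314.4,60)))
i=r.capture("scene");h=cv2.cvtColor(i,cv2.COLOR_RGB2HSV);m=cv2.inRange(h,(150,100,50),(172,255,255))
for c in cv2.findContours(m,0,1)[0]:
  if cv2.contourArea(c)>50: print(cv2.boundingRect(c))
b=[px("scene",(441.5+R*np.cos(t),314.4+R*np.sin(t),z)) for t in np.arange(0,6.3,.1) for R,z in((23.5,0),(24.5,60))]
print(np.min(b,0),np.max(b,0))
```

```text
[441.08156979 313.71517698  94.30834131]
[405.62754762 155.17761999]
[392.72450917 142.88321382]
cup foot/rim [394.75489028 173.79005816] [397.31851693 159.34460271] [198.80922218 216.90289199]
(389, 154, 17, 24)
[387.36779992 154.32634954] [405.3132356  178.75744165]
```

Consistent to about 1 px, so I go down on the cup.

Emit:
move_arm(commands=[[[1,0,30],[0,0,0]],[[0,0,30],[0,0,0]],[[0,0,15],[0,0,0]],[[0,0,6],[0,0,0]],[[0,0,0],[0,0,0]]])

```text
time: 21.05
tcp_pos: [441.1, 315.5, 14.0]
orientation: [0.0, 0.707, 0.707, 0.0]
wrist_force: [-0.2, 0.1, 0.1]
width: 68.4
finger_force: 0.0
```

Emit:
move_arm(commands=[[[0,0,0],[0,0,0]],[[0,0,0],[0,0,0]],[[0,0,0],[0,0,0]],[[0,0,0],[0,0,0]],[[0,0,0],[0,0,0]]], claw=1)

```text
time: 21.55
tcp_pos: [441.8, 316.1, 15.2]
orientation: [0.0, 0.707, 0.707, 0.001]
wrist_force: [-0.5, -0.4, 6.3]
width: 46.5
finger_force: 61.5
```

Emit:
move_arm(commands=[[[0,0,-20],[0,0,0]],[[0,0,-40],[0,0,0]],[[0,0,-45],[0,0,0]],[[0,0,-45],[0,0,0]],[[0,0,-20],[0,0,0]]])

```text
time: 22.05
tcp_pos: [442.5, 316.6, 188.9]
orientation: [0.001, 0.707, 0.707, 0.004]
wrist_force: [0.6, -0.1, -0.5]
width: 46.4
finger_force: 61.6
```

Emit:
move_arm(commands=[[[-30,35.8,0],[0,0,0]],[[-30,35.8,0],[0,0,0]],[[-30,35.8,0],[0,0,0]],[[-30,35.8,0],[0,0,0]],[[0,0,0],[0,0,0]]])

```text
time: 22.55
tcp_pos: [587.9, 191.6, 184.0]
orientation: [0.002, 0.709, 0.705, 0.001]
wrist_force: [-0.6, 0.4, -0.4]
width: 46.6
finger_force: 61.7
```

Emit:
move_arm(commands=[[[0,0,0],[0,0,0]],[[0,0,0],[0,0,0]],[[0,0,30],[0,0,0]],[[0,0,40],[0,0,0]],[[0,0,40],[0,0,0]]])

```text
time: 23.05
tcp_pos: [583.4, 196.8, 73.5]
orientation: [0.0, 0.706, 0.708, 0.001]
wrist_force: [0.6, 0.2, -0.7]
width: 46.7
finger_force: 61.7
```

Emit:
move_arm(commands=[[[0,0,25],[0,0,0]],[[0,0,15],[0,0,0]],[[0,0,8],[0,0,0]],[[0,0,0],[0,0,0]],[[0,0,0],[0,0,0]]])

```text
time: 23.55
tcp_pos: [584.6, 195.9, 26.9]
orientation: [0.0, 0.707, 0.707, 0.001]
wrist_force: [0.7, -0.4, 0.3]
width: 46.9
finger_force: 61.7
```

Emit:
move_arm(commands=[[[0,0,4],[0,0,0]],[[0,0,2.5],[0,0,0]],[[0,0,2],[0,0,0]],[[0,0,1],[0,0,0]],[[0,0,0],[0,0,0]]])

```text
time: 24.05
tcp_pos: [584.2, 195.4, 18.2]
orientation: [0.0, 0.707, 0.707, 0.001]
wrist_force: [-6.0, -1.3, 14.9]
width: 46.4
finger_force: 62.6
```

Emit:
move_arm(commands=[[[0,0,-1],[0,0,0]],[[0,0,0],[0,0,0]],[[0,0,0],[0,0,0]],[[0,0,0],[0,0,0]],[[0,0,0],[0,0,0]]], claw=0.2)

```text
time: 24.55
tcp_pos: [583.6, 195.2, 16.7]
orientation: [-0.0, 0.707, 0.707, -0.0]
wrist_force: [-0.4, 0.5, 0.8]
width: 68.2
finger_force: 0.0
```

Emit:
move_arm(commands=[[[0,0,-20],[0,0,0]],[[0,0,-40],[0,0,0]],[[0,0,-40],[0,0,0]],[[0,0,-40],[0,0,0]],[[0,0,0],[0,0,0]]])

```text
time: 25.05
tcp_pos: [587.5, 196.5, 163.3]
orientation: [0.002, 0.707, 0.707, 0.004]
wrist_force: [0.6, 1.2, -0.4]
width: 68.2
finger_force: 0.0
```

Emit:
move_arm(commands=[[[0.3,-34.4,0],[0,0,0]],[[0.3,-34.4,0],[0,0,0]],[[0.3,-34.4,0],[0,0,0]],[[0.3,-34.4,0],[0,0,0]],[[0,0,0],[0,0,0]]])

```text
time: 25.55
tcp_pos: [441.4, 195.6, 155.9]
orientation: [-0.001, 0.707, 0.708, -0.002]
wrist_force: [0.6, -0.2, -0.5]
width: 68.4
finger_force: 0.0
```

Emit:
move_arm(commands=[[[0,0,0],[0,0,0]],[[0,0,0],[0,0,0]],[[0,0,30],[0,0,0]],[[0,0,40],[0,0,0]],[[0,0,10],[0,0,0]]])

```text
time: 26.05
tcp_pos: [444.7, 195.3, 73.6]
orientation: [-0.001, 0.707, 0.707, -0.002]
wrist_force: [-1.4, -1.1, 0.0]
width: 68.3
finger_force: 0.0
```

Emit:
move_arm(commands=[[[0,0,0],[0,0,0]],[[0,0,0],[0,0,0]],[[0,0,0],[0,0,0]]])

```text
time: 26.35
tcp_pos: [447.8, 197.1, 78.6]
orientation: [0.0, 0.707, 0.707, 0.001]
wrist_force: [-0.3, 0.3, -0.1]
width: 68.5
finger_force: 0.0
```

Emit:
move_arm(commands=[[[0,0,25],[0,0,0]],[[0,0,25],[0,0,0]],[[0,0,15],[0,0,0]],[[0,0,6],[0,0,0]],[[0,0,0],[0,0,0]]])

```text
time: 26.85
tcp_pos: [446.5, 196.6, 6.4]
orientation: [0.0, 0.707, 0.707, 0.0]
wrist_force: [0.2, 0.6, 0.1]
width: 68.5
finger_force: 0.0
```

Emit:
move_arm(commands=[[[0,0,0],[0,0,0]],[[0,0,0],[0,0,0]],[[0,0,0],[0,0,0]],[[0,0,0],[0,0,0]],[[0,0,0],[0,0,0]]], claw=1)

```text
time: 27.35
tcp_pos: [447.2, 197.0, 7.6]
orientation: [0.0, 0.707, 0.707, 0.001]
wrist_force: [-0.9, -0.9, 5.4]
width: 47.3
finger_force: 60.6
```

Emit:
move_arm(commands=[[[0,0,-10],[0,0,0]],[[0,0,-40],[0,0,0]],[[0,0,-45],[0,0,0]],[[0,0,-45],[0,0,0]],[[0,0,-45],[0,0,0]]])

```text
time: 27.85
tcp_pos: [445.9, 196.3, 194.0]
orientation: [0.0, 0.707, 0.707, 0.001]
wrist_force: [0.8, 0.2, -2.0]
width: 47.9
finger_force: 62.2
```

Emit:
move_arm(commands=[[[0,0,0],[0,0,0]],[[0,0,0],[0,0,0]]])

```text
time: 28.05
tcp_pos: [447.1, 196.8, 192.9]
orientation: [0.001, 0.707, 0.707, 0.002]
wrist_force: [-0.8, 1.1, -3.3]
width: 47.4
finger_force: 62.3
```

Run:
```python
from h import *
a=r.capture("top")[130:250,150:450];b=r.capture("scene")[90:300,170:470]
cv2.imwrite("pics/d3.png",cv2.resize(np.vstack([a,b]),(0,0),fx=1.75,fy=1.75)[:,:,::-1])
```

```text
(no output)
```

View pics/d3.png

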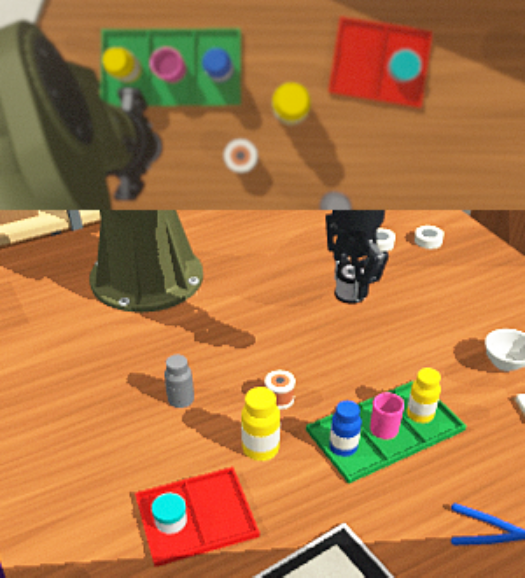

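Yellow, cup and blue stand in the green tray, the tin is in the red tray's right cell, and the spool is held upright. Carrying it to the other red cell.

Emit:
move_arm(commands=[[[-39,19.8,0],[0,0,0]],[[-39,19.8,0],[0,0,0]],[[-39,19.8,0],[0,0,0]],[[-39,19.8,0],[0,0,0]]])

```text
time: 28.55
tcp_pos: [524.4, 38.9, 189.0]
orientation: [-0.001, 0.707, 0.707, -0.001]
wrist_force: [0.7, 0.2, -2.0]
width: 47.7
finger_force: 62.4
```

Emit:
move_arm(commands=[[[-39,19.8,0],[0,0,0]],[[-39,19.8,0],[0,0,0]],[[-39,19.8,0],[0,0,0]],[[-38,19.4,0],[0,0,0]],[[0,0,0],[0,0,0]]])

```text
time: 29.05
tcp_pos: [604.7, -119.0, 188.2]
orientation: [-0.0, 0.709, 0.705, -0.001]
wrist_force: [-1.1, 0.3, -1.2]
width: 47.8
finger_force: 62.5
```

Emit:
move_arm(commands=[[[0,0,0],[0,0,0]],[[0,0,0],[0,0,0]],[[0,0,30],[0,0,0]],[[0,0,45],[0,0,0]],[[0,0,40],[0,0,0]]])

```text
time: 29.55
tcp_pos: [603.5, -112.9, 74.8]
orientation: [0.0, 0.706, 0.708, 0.0]
wrist_force: [-0.3, 0.1, -1.8]
width: 47.9
finger_force: 62.5
```

Emit:
move_arm(commands=[[[0,0,30],[0,0,0]],[[0,0,18],[0,0,0]],[[0,0,8],[0,0,0]],[[0,0,0],[0,0,0]],[[0,0,0],[0,0,0]]])

```text
time: 30.05
tcp_pos: [604.7, -114.1, 21.0]
orientation: [0.0, 0.707, 0.707, 0.0]
wrist_force: [0.4, -0.4, -1.2]
width: 47.8
finger_force: 62.5
```

Contact is expected at about 10.6.

Emit:
move_arm(commands=[[[0,0,4],[0,0,0]],[[0,0,3],[0,0,0]],[[0,0,2],[0,0,0]],[[0,0,1],[0,0,0]],[[0,0,0],[0,0,0]]])

```text
time: 30.55
tcp_pos: [604.3, -114.7, 10.7]
orientation: [0.0, 0.707, 0.707, 0.0]
wrist_force: [-2.2, -0.3, 3.4]
width: 47.8
finger_force: 62.8
```

Emit:
move_arm(commands=[[[0,0,0.8],[0,0,0]],[[0,0,0.4],[0,0,0]],[[0,0,0],[0,0,0]]])

```text
time: 30.85
tcp_pos: [604.3, -114.7, 10.6]
orientation: [0.0, 0.707, 0.707, 0.0]
wrist_force: [-5.9, 1.0, 13.9]
width: 47.6
finger_force: 63.1
```

Emit:
move_arm(commands=[[[0,0,-1],[0,0,0]],[[0,0,0],[0,0,0]],[[0,0,0],[0,0,0]],[[0,0,0],[0,0,0]],[[0,0,0],[0,0,0]]], claw=0.2)

```text
time: 31.35
tcp_pos: [604.0, -114.6, 9.5]
orientation: [-0.0, 0.707, 0.707, -0.0]
wrist_force: [0.6, 0.4, 0.6]
width: 68.2
finger_force: 0.0
```

Emit:
move_arm(commands=[[[0,0,-15],[0,0,0]],[[0,0,-40],[0,0,0]],[[0,0,-45],[0,0,0]],[[0,0,-45],[0,0,0]],[[0,0,-45],[0,0,0]]])

```text
time: 31.85
tcp_pos: [603.9, -114.5, 202.9]
orientation: [0.0, 0.707, 0.707, 0.0]
wrist_force: [0.9, -0.5, -0.3]
width: 68.1
finger_force: 0.0
```

Emit:
move_arm(commands=[[[0,-45,0],[0,0,0]],[[0,-45,0],[0,0,0]],[[0,-45,0],[0,0,0]],[[0,0,0],[0,0,0]],[[0,0,0],[0,0,0]]])

```text
time: 32.35
tcp_pos: [468.9, -114.6, 201.2]
orientation: [0.001, 0.707, 0.707, 0.001]
wrist_force: [1.1, -0.2, 1.3]
width: 68.3
finger_force: 0.0
```

Run:
```python
from h import *
print(r.state()["width"])
a=r.capture("top")[130:250,130:510];b=r.capture("scene")[130:330,120:500]
cv2.imwrite("pics/d4.png",cv2.resize(np.vstack([a,b]),(0,0),fx=1.8,fy=1.8)[:,:,::-1])
```

```text
68.25550176969047
```

View pics/d4.png

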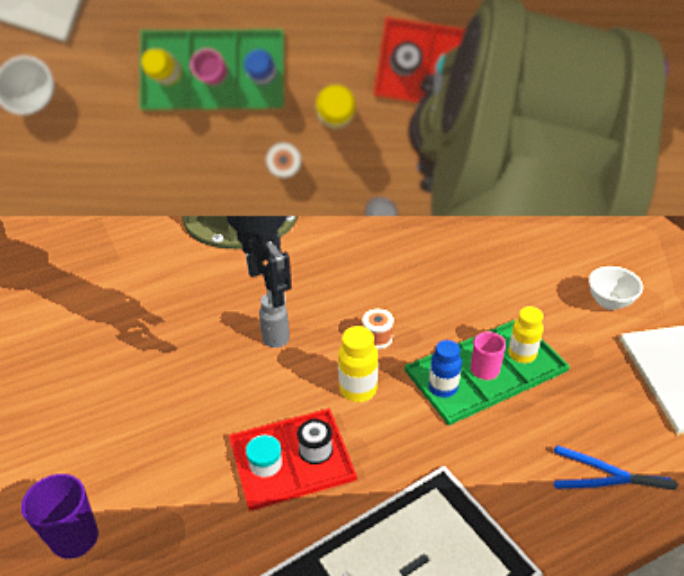

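All five things stand upright in their cells, the bystanders have not moved, and the arm is clear.

```bash
python3 -c "
from rig import r
print(r.job_done())"
```

```text
the job is handed in; nothing more can be done
None
```

Both kits are made up and handed in at about 32 s of robot time. In the last pictures all five things stand upright in their compartments and the wire spool, purple cup and dish are where they were; the judge's verdict was not shown.

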